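# Isolate the fuel cell and prove the terminal dead

## Task

Isolate the cell by pulling the isolator's handle over from on (leaning away from the robot) to off (leaning towards it). Only then take the cordless voltage tester out of its stand, and gently press its spring tip onto the brass stud inside the raised square frame on the fixture's sloping white board, with the tester square to the board and the spring tip about half pushed in. Finish while still holding it there in the gripper, with the isolator left off and the other things on the bench left where they are.

Things in the scene. Friction and masses are not known exactly. Their poses are not given: they have to be found in the camera images.
- isolator_box: Grey isolator box, 130 (x) x 80 (y) x 40 mm high, fixed; origin under its centre, z up. A steel T-handle is hinged on it about its y axis, 50 mm above the origin, between two cheeks at y +-26 mm, 59 mm high. On = handle leaning to the box's +x (away from the robot; white bar mark), off = leaning to its -x (towards the robot; white round mark).
- isolator (a joint): Angle of the isolator's handle: 0 = on (leaning 0.7 rad from vertical to the box's +x), 0.7 = upright, 1.4 = off (leaning 0.7 rad to the box's -x). The heavy handle rests against a stop at either end: about 1 N at the cross bar lifts it; once well past upright it falls over by itself and stays.
- handle_bar (a point): Centre of the steel cross bar at the end of the handle: 62 mm long along the box's y axis (round ends included), 18 mm thick, 90 mm from the hinge, so its centre is about 119 mm above the bench when on or off and 140 mm when upright. The stem below it is 12 mm thick.
- stand: Aluminium block 80 x 80 x 55 mm high, fixed to the bench, with one upright hole of 16 mm in the middle of its top, in which the tester stands tip down. Origin: centre of the underside.
- tester: Cordless voltage tester, 90 to 150 g, loose, upright in the stand: round grey barrel 24 mm thick, 100 mm long, below it a black nozzle 12 mm thick, 34 mm long, then a thin brass spring tip. Origin: on the axis at the barrel's lower end (55 mm above the bench at the start); z towards the barrel's top. Best held 65 mm up the barrel. The free tip ends 48 mm below the origin. Yaw does not matter.
- plunger (a joint): How far the tester's spring tip is pushed in: 0 = free, 0.010 m = fully in. It takes about 0.8 N to start, 2.9 N at half way (5 mm) and 5 N at the bottom.
- plunger_tip (a point): Rounded end (6 mm in diameter) of the tester's spring tip; it moves with the tip.
- terminal_face: Fixed white board, 80 x 130 mm, sloping down to the robot. Across it three like brass studs, 20 mm wide, 40 mm apart, 4 mm proud; the marked one, leftmost from the robot, has a raised square steel frame round it (33 mm). Origin: centre of its flat top, 72 mm above the bench; z: the board's outward normal, 0.38 rad from vertical, towards the robot; y: along the row (others at -40, -80 mm).
- cell: The fuel-cell fixture that carries the sloping board, fixed: 180 x 150 mm base plate, stack of plates 85 mm high behind the board. Origin: under the middle stud at bench height, z up; the base plate reaches 60 mm to -x and 120 mm to +x of it.
- fitting: Bystander: brass tube fitting, 26 mm in diameter, 30 mm high, origin under its centre.
- collar: Bystander: steel collar, 28 mm in diameter, 14 mm high, origin under its centre.
- screwdriver: Bystander: black-handled screwdriver 180 mm long, lying, 26 mm high, origin under its middle, tip towards its x.
- spanner: Bystander: steel spanner 150 mm long, lying flat, 8 mm high, origin under its middle.
- tape_roll: Bystander: white roll of tape, 90 mm in diameter, 20 mm high, origin under its centre.
- mouse: Bystander: grey computer mouse 100 x 60 x 30 mm, origin under its centre.
- jar: Bystander: jar 60 mm in diameter, 90 mm high, origin under its centre.
Things that resemble listed ones, but are neither listed nor needed, are in the scene too. What is shaped like the tester but green, orange or purple is not meant.

How it is judged (in metres and radians):
On the way, in this order (a step that is already met when the one before it is completed fails the run):
1. the isolator's handle is over at off (value of joint isolator above 1.25 rad), for 0.2 s.
2. the gripper has lifted the tester clear of its stand (height (world z) of plunger_tip above 0.06 m and contact force between tester and the fingers above 0.5 N), for 0.1 s.
At the end, for the whole second after the job is handed in: Isolator off (above 1.25 rad); tester held in the fingers, out of its stand and still; axis within 0.17 rad of square to the board; tip within 8 mm of the marked stud's centre, pushed in 2 to 8.5 mm, pressing 0.8 to 6 N; bystanders within 30 mm of their places (value of joint isolator above 1.25 rad and distance between plunger_tip and terminal_face below 0.008 m and angle between the z axis of tester and the z axis of terminal_face, either way round below 0.17 rad and value of joint plunger between 0.002 and 0.0085 m and contact force between tester and terminal_face between 0.8 and 6 N and contact force between tester and the fingers above 1 N and contact force between tester and stand below 0.05 N and linear speed of tester below 0.02 m/s and distance of each of fitting, collar, screwdriver, spanner, tape_roll, mouse, jar from where it was at the start of the episode below 0.03 m); the arm keeps its last pose, push and grip.
It fails at once if the tester touches the fixture while the isolator is not off (contact force between tester and cell above 0.2 N and not (value of joint isolator above 1.25 rad)).
It fails at once if the tester is pressed on the fixture with more than 15 N (contact force between tester and cell above 15 N).
It fails at once if a bystander is pushed more than 30 mm (distance of any of fitting, collar, screwdriver, spanner, tape_roll, mouse, jar from where it was at the start of the episode above 0.03 m).
It also fails if it takes over 61 s, if anything falls off the work surface, if the arm or the gripper's body presses on something with over 40 N, if the wrist force passes 120 N, or if a joint passes its speed limit or range.

## Robot

A 7-joint arm with a two-finger parallel gripper is mounted at the origin on the work surface. World frame = base frame: x ahead of the robot, y to its left, z up, the work surface at z = 0. Lengths are in mm, angles in rad, forces in N, time in s.
With the tool pointing down it reaches from about 350 to 900 mm from the base axis. Payload 7.2 kg.
Tool frame: the origin (TCP) lies at the centre of the arm's flange, where the gripper is bolted on; the fingertips stand 182 mm ahead of it and the grasp point (between the pads) lies 163 mm ahead of it; z points along the fingers, y is the direction in which the jaws open and shut (so a half turn about z gives the same grasp; the last joint's range is limited). The gripper opens to 88 mm and grips with 3 to 60 N. Pads are 20 mm wide; open, the fingers measure 115 mm over their backs; the gripper's body (75 mm by 178 mm) begins 61 mm behind the grasp point.
Start: joints at [1.032, 0.411, -0.013, 1.596, 0.006, 1.134, -0.082], TCP at [283.486, -557.008, 404.653] pointing down, gripper open.
Joint ranges: [-2.95, 2.95], [-0.29, 1.99], [-1.47, 1.44], [0.14, 2.54], [-1.03, 4.17], [0.13, 1.85], [-2.86, 2.86]. Speed limits (rad/s): [2.39, 2.39, 3.01, 3.01, 3.14, 3.14, 3.14].

## Interface

Orientations are given as a rotation vector (axis times angle).
In Python, from workcell import ctrl, viewer, ticket, nets gives the robot as it stands.
- The arm moves only by the tool carry_out, never from a script. Its argument "plan" is a list of rows, each a list of 5 numbers: the finger opening in m, from 0 to 0.0878, then the shift along the world's x, y, z in m, then the turn about the world's z in rad. A call has 1 to 5 rows; each row is the pose to reach, as a shift and turn from the pose measured when the call began; what a row does not reach only later rows make up. A row lasts 1/10 s, in which the tool goes at most 50 mm and 8.59 degrees, less where a joint would pass 70% of its speed; a pose out of reach is approached as far as the arm can. A call with a gripper value outside its range is refused whole. The fingers move at their own pace and stop on an object; "force" is the grip in N (left out, the last holds). Time passes only in rows, so rows that repeat a pose let the fingers close. It gives the time, the measured TCP pose, the force and the opening at its end, in the units of the state.
- ctrl.read_state(): the state, without advancing time (a new reading comes with each control period).
- viewer.camera(name): name is "scene" or "top"; returns a dict with "frame" (400x640x3 uint8, red, green, blue), "mtx" (3x3 intrinsics, pixels), "distortion" ([k1, k2, p1, p2, k3] as OpenCV has them; the pictures are not rectified), "camera_from_world" (4x4, takes a point from world to camera coordinates). Camera axes: x right, y down, z forward; pixel columns grow to the right and rows downward; lengths in mm; the calibration is good to about 2 mm. A picture is of the moment at which its call begins. There is no depth.
- ticket.finish_job(): hands the job in, once; it reports no verdict.
Trained networks look in a picture, given as the dict that the camera call returned (one of the last four; its "shot" number tells which), for a name from the list of things; names that differ only in an ending like _2 or _b are one class to them, and where a whole thing is asked for, a point or a joint stands for the part that bears it (a point fixed in the world has none). Each returns a list of dicts, best first, with "conf" (0 to 1); they miss things now and then, are a little off and sometimes report something else, mostly with a low value. They report only what shows in the picture. A call takes as long as a camera call. They do not tell look-alikes from the thing itself.
- nets.look_for(picture, query): "location" ([row, column] in pixels, amid what is visible of it).
- nets.tip_of(picture, query): "location" ([row, column] in pixels: a listed point, or the origin of a listed thing).
The state is a dict: "time": time; "joint_positions": joint angles; "joint_velocities": joint speeds; "joint_torque": joint torques, N m; "position": TCP position; "eef_rot": TCP orientation; "force": force on the tool from outside, world axes, zero at the start; "torque": the same for the moment, N m; "opening": finger opening in mm.
Only numpy, scipy, OpenCV 4.12 (cv2) and the standard library are available. Lean on these libraries where they do the work, as an engineer would, in place of code of your own. Each camera call takes 0.05 s, during which the arm holds its last target. There are 200 camera calls.

## Working session

There is one attempt and no reset: what is moved stays moved. The work goes in short steps, Python scripts to look and compute and a tool call to move; the robot and the scene stay as the last step left them, time stands still between calls to the robot, and variables do not carry over. Pictures are saved under pics/ and viewed, about 8 in all and at most 12, crops included, and the job is handed in when it is done.

Besides the shell and the picture viewer there is one more tool, called after "Emit:" by a JSON object that holds its "name" and its "arguments". carry_out: Moves the arm, as the interface text tells. Its arguments: {"type":"object","properties":{"plan":{"type":"array","items":{"type":"array","items":{"type":"number"}}},"force":{"type":"number"}},"required":["plan"]}

```bash
mkdir -p pics; ls; cat > h.py <<'E'
import numpy as np, cv2
from workcell import ctrl, viewer, ticket, nets
def ray(p,loc):
    K=np.array(p["mtx"]);d=np.array(p["distortion"]);T=np.array(p["camera_from_world"])
    u=cv2.undistortPoints(np.array([[[loc[1],loc[0]]]],float),K,d)[0,0]
    R=T[:3,:3];return -R.T@T[:3,3], R.T@np.array([u[0],u[1],1.])
def at_z(p,loc,z):
    o,v=ray(p,loc);return o+v*(z-o[2])/v[2]
def tri(p1,l1,p2,l2):
    A=[];b=[]
    rs=[ray(p1,l1),ray(p2,l2)]
    M=np.zeros((3,3));c=np.zeros(3)
    for o,v in rs:
        v=v/np.linalg.norm(v);P=np.eye(3)-np.outer(v,v);M+=P;c+=P@o
    x=np.linalg.solve(M,c)
    return x,max(np.linalg.norm(np.cross(x-o,v/np.linalg.norm(v))) for o,v in rs)
def proj(p,X):
    T=np.array(p["camera_from_world"]);r=cv2.Rodrigues(T[:3,:3])[0]
    return cv2.projectPoints(np.array(X,float).reshape(-1,1,3),r,T[:3,3],np.array(p["mtx"]),np.array(p["distortion"]))[0][:,0,::-1]
E
python3 - <<'E'
from h import *
np.set_printoptions(precision=1,suppress=True)
s=viewer.camera("scene");t=viewer.camera("top")
cv2.imwrite("pics/a.png",s["frame"][...,::-1]);cv2.imwrite("pics/b.png",t["frame"][...,::-1])
for q in ["isolator_box","handle_bar","stand","tester","plunger_tip","terminal_face","cell","fitting","collar","screwdriver","spanner","tape_roll","mouse","jar"]:
    for n,p in(("s",s),("t",t)):
        print(q,n,[(np.round(d["location"],1).tolist(),round(d["conf"],2)) for d in nets.tip_of(p,q)[:5]])
print([ (k,np.round(v,3)) for k,v in ctrl.read_state().items()])
for p in (s,t):
    T=np.array(p["camera_from_world"]);print(-T[:3,:3].T@T[:3,3])
E
```

```text
pics
isolator_box s [([145.2, 340.2], 0.85)]
isolator_box t [([220.3, 229.0], 0.85)]
handle_bar s [([132.1, 359.1], 0.64)]
handle_bar t [([200.2, 226.6], 0.53)]
stand s [([288.6, 260.2], 0.92)]
stand t [([199.8, 393.5], 0.59)]
tester s [([271.2, 217.8], 0.75), ([274.9, 258.8], 0.69), ([287.5, 297.9], 0.65), ([318.0, 245.0], 0.48)]
tester t [([196.8, 393.2], 0.65), ([171.6, 384.6], 0.57), ([230.1, 409.2], 0.57), ([196.8, 426.9], 0.44)]
plunger_tip s [([341.6, 179.5], 0.27)]
plunger_tip t []
terminal_face s [([189.7, 307.5], 0.85), ([106.8, 356.1], 0.38)]
terminal_face t [([210.2, 302.3], 0.55)]
cell s [([210.2, 301.9], 0.92)]
cell t [([214.3, 312.7], 0.59)]
fitting s [([183.0, 333.7], 0.47)]
fitting t [([201.5, 273.9], 0.63)]
collar s [([250.1, 286.9], 0.57)]
collar t [([197.8, 357.1], 0.48)]
screwdriver s [([133.0, 303.7], 0.57)]
screwdriver t []
spanner s [([276.0, 257.6], 0.73), ([233.7, 220.4], 0.68)]
spanner t [([256.5, 378.4], 0.71)]
tape_roll s []
tape_roll t [([234.7, 169.7], 0.64), ([201.4, 393.5], 0.41)]
mouse s [([340.1, 180.8], 0.84)]
mouse t [([221.9, 466.7], 0.77)]
jar s [([284.5, 342.2], 0.81)]
jar t [([219.5, 229.7], 0.59), ([143.0, 356.8], 0.57)]
[('time', np.float64(1.5)), ('joint_positions', array([ 1. ,  0.4, -0. ,  1.6,  0. ,  1.1, -0.1])), ('joint_velocities', array([ 0., -0., -0.,  0.,  0., -0., -0.])), ('joint_torque', array([  0. , -58.8,   0.6, -29.1,  -0.1,   0. ,   0. ])), ('position', array([ 283.5, -557. ,  404.7])), ('eef_rot', array([ 3.1,  0.7, -0. ])), ('force', array([ 0.2, -0.1,  0.1])), ('torque', array([ 0., -0.,  0.])), ('opening', np.float64(87.457))]
[ 925.9 -557.6 1095.6]
[ 464.1  -35.4 1651.1]
```

View pics/a.png

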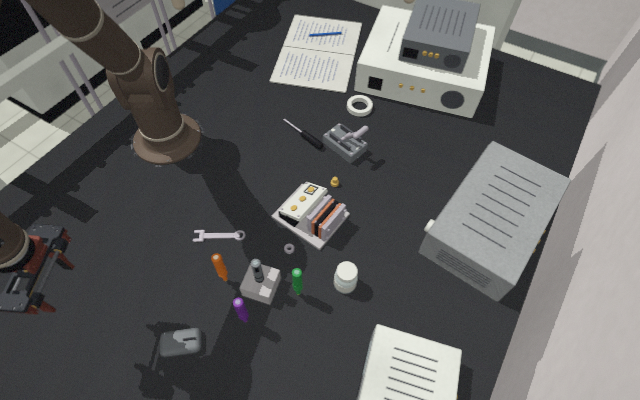

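View pics/b.png

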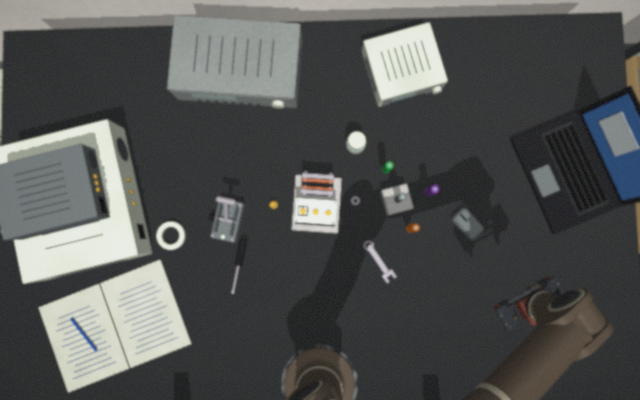

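```bash
python3 - <<'E'
from h import *
np.set_printoptions(precision=1,suppress=True)
s=viewer.camera("scene");t=viewer.camera("top")
def z(p,r,c,h=33,w=50,k=8): return cv2.resize(p["frame"][r-h:r+h,c-w:c+w,::-1],None,fx=k/2,fy=k/2,interpolation=cv2.INTER_CUBIC)
a=np.vstack([np.hstack([z(t,215,228),z(t,207,318)]),np.hstack([z(s,140,345),z(s,205,312)])])
cv2.imwrite("pics/c.png",a)
a=np.hstack([z(t,200,400,50,50),z(s,280,258,50,50)]);cv2.imwrite("pics/d.png",a)
L=dict(isolator_box=((145.2,340.2),(220.3,229),0),handle_bar=((132.1,359.1),(200.2,226.6),119),stand=((288.6,260.2),(199.8,393.5),0),tester=((274.9,258.8),(196.8,393.2),55),face=((189.7,307.5),(210.2,302.3),72),cell=((210.2,301.9),(214.3,312.7),0),fit=((183,333.7),(201.5,273.9),0),collar=((250.1,286.9),(197.8,357.1),0),jar=((284.5,342.2),(143,356.8),0),green=((287.5,297.9),(171.6,384.6),0),orange=((271.2,217.8),(230.1,409.2),0),purple=((318,245),(196.8,426.9),0))
for k,(a,b,h) in L.items(): print(k,at_z(s,a,h),at_z(t,b,h),*tri(s,a,t,b))
print(at_z(t,(256,378),0),at_z(t,(265,238),0))
E
```

```text
isolator_box [517.9 282.7   0. ] [528.9 284.    0. ] [524.7 279.4   8.5] 4.800016450521026
handle_bar [585.6 267.4 119. ] [586.  267.5 119. ] [585.8 267.3 119.2] 0.23941925796750735
stand [ 584.6 -271.3    0. ] [ 582.3 -259.     0. ] [ 581.2 -264.   -19. ] 3.4564410328981268
tester [ 576.6 -257.    55. ] [ 588.  -250.9   55. ] [ 583.1 -254.4   61. ] 6.172159713164551
face [547.5  29.8  72. ] [551.9  38.4  72. ] [548.8  35.9  66.5] 4.4260660625498005
cell [546.5  -1.6   0. ] [541.5   7.9   0. ] [541.5   7.6 -16.9] 1.089619335306221
fit [577.7 136.5   0. ] [587.1 134.8   0. ] [583.6 131.7  11.1] 3.2473105810811194
collar [ 582.1 -137.1    0. ] [ 592.1 -139.6    0. ] [ 588.8 -140.6   14.3] 2.930128766363873
jar [ 767.5 -143.7    0. ] [ 774.4 -144.2    0. ] [ 770.7 -145.2    8.3] 2.621231698578999
green [ 669.7 -214.7    0. ] [ 676.4 -232.9    0. ] [ 674.8 -227.    32.5] 3.270015677861944
orange [ 455.  -292.2    0. ] [ 481.6 -306.7    0. ] [ 478.6 -301.5   48.7] 3.6419757554273997
purple [ 597.8 -357.4    0. ] [ 589.3 -368.9    0. ] [ 593.9 -363.     4.4] 7.016550163241119
[ 399.8 -201.9    0. ] [381.9 256.4   0. ]
```

View pics/c.png

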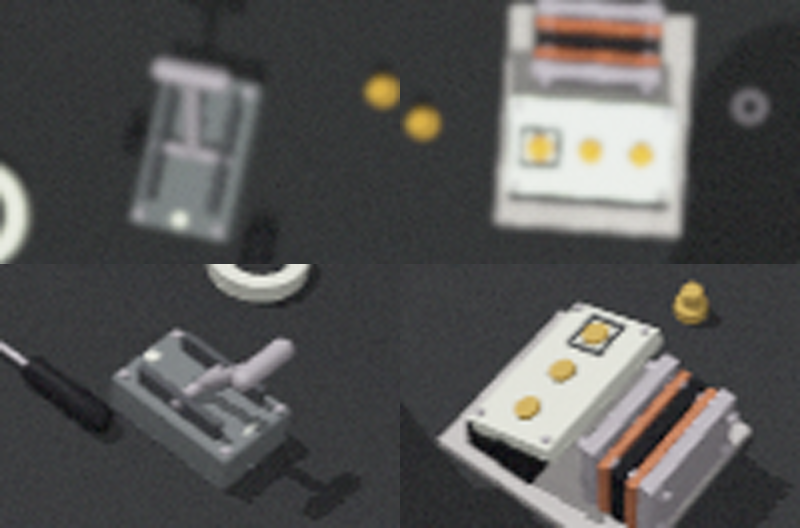

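View pics/d.png

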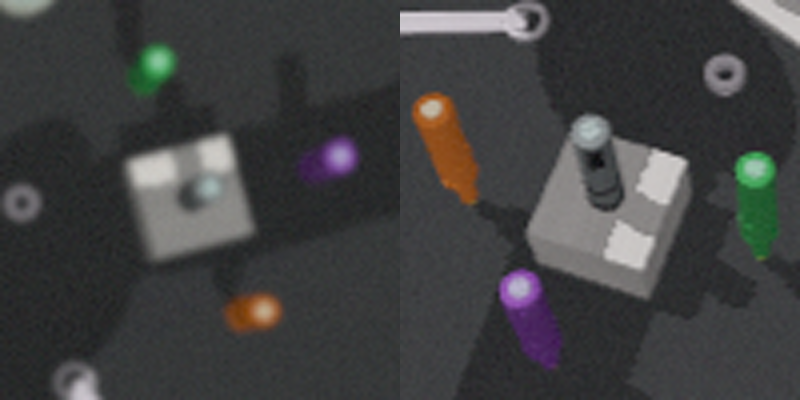

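```bash
python3 - <<'E'
from h import *
np.set_printoptions(precision=1,suppress=True)
s=viewer.camera("scene");t=viewer.camera("top")
print("testertop",at_z(s,(262.5,256),155),at_z(t,(196.75,401.75),155),*tri(s,(262.5,256),t,(196.75,401.75)))
print("stud",at_z(s,(189,311.25),75),at_z(t,(211,303),75),*tri(s,(189,311.25),t,(211,303)))
# other studs
for a,b in (((172+(370-264)/4,262+162/4),(174+151/4,268+190/4)),((172+(407-264)/4,262+126/4),(174+155/4,268+241/4))): print(at_z(s,a,75),at_z(t,b,75))
# stand top corners in top view crop d (origin r150 c350)
for x,y in((125,158),(228,133),(255,235),(152,262)): print(at_z(t,(150+y/4,350+x/4),55))
for x,y in((575-400,135),(690-400,160),(648-400,298),(528-400,232)): print('s',at_z(s,(230+y/4,208+x/4),55))
q=ctrl.read_state();R=cv2.Rodrigues(np.array(q["eef_rot"]))[0];print(R, np.arctan2(R[1,1],R[0,1]),q["position"])
E
```

```text
testertop [ 585.7 -263.5  155. ] [ 579.7 -262.8  155. ] [ 581.7 -262.6  147.9] 1.9886501566403738
stud [556.6  35.9  75. ] [549.2  36.1  75. ] [551.8  38.2  67.9] 2.854465788423179
[552.7  -5.5  75. ] [545.8  -3.1  75. ]
[547.8 -45.4  75. ] [541.6 -43.   75. ]
[ 612.3 -213.8   55. ]
[ 630.1 -296.3   55. ]
[ 548.2 -314.7   55. ]
[ 528.9 -232.3   55. ]
s [ 542.1 -241.1   55. ]
s [ 617.2 -215.5   55. ]
s [ 647.2 -306.7   55. ]
s [ 556.6 -311.8   55. ]
[[ 0.9  0.5 -0. ]
 [ 0.5 -0.9 -0. ]
 [-0.   0.  -1. ]] -1.0999531781373415 [ 283.5 -557.   404.7]
```

Emit:
{"name": "carry_out", "arguments": {"plan": [[0.0,0.02,0.046,0,-0.15],[0.0,0.038,0.092,0,-0.3],[0.0,0.057,0.138,0,-0.45],[0.0,0.076,0.185,0,-0.6],[0.0,0.095,0.231,0,-0.62]], "force": 20}}

```text
time: 2.2
position: [376.1, -330.9, 404.9]
eef_rot: [3.132, -0.243, 0.001]
force: [1.6, 0.4, 0.2]
opening: 51.7
```

Emit:
{"name": "carry_out", "arguments": {"plan": [[0.0,0.02,0.046,0,0],[0.0,0.038,0.092,0,0],[0.0,0.057,0.138,0,0],[0.0,0.076,0.185,0,0],[0.0,0.095,0.231,0,0]]}}

```text
time: 2.7
position: [470.9, -99.1, 405.3]
eef_rot: [3.131, -0.243, 0.002]
force: [1.9, -1.4, 0.2]
opening: 11.4
```

Emit:
{"name": "carry_out", "arguments": {"plan": [[0.0,0.02,0.046,0,0],[0.0,0.038,0.092,0,0],[0.0,0.057,0.138,0,0],[0.0,0.076,0.185,0,0],[0.0,0.095,0.231,0,0]]}}

```text
time: 3.2
position: [565.8, 132.2, 405.6]
eef_rot: [3.131, -0.244, 0.003]
force: [0.3, 0.1, 0.5]
opening: 0.3
```

Emit:
{"name": "carry_out", "arguments": {"plan": [[0.0,0.02,0.043,0,0],[0.0,0.04,0.087,0,0],[0.0,0.058,0.13,0,0],[0.0,0.058,0.13,-0.04,0],[0.0,0.058,0.13,-0.08,0]]}}

```text
time: 3.7
position: [623.9, 264.6, 325.2]
eef_rot: [-3.131, 0.24, -0.007]
force: [0.1, -0.0, -0.4]
opening: 0.4
```

```bash
python3 - <<'E'
from h import *
s=viewer.camera("scene");t=viewer.camera("top")
z=lambda p,r,c:cv2.resize(p["frame"][r-40:r+40,c-50:c+50,::-1],None,fx=4,fy=4,interpolation=cv2.INTER_CUBIC)
cv2.imwrite("pics/e.png",np.hstack([z(t,210,228),z(s,130,350)]))
print(ctrl.read_state()["position"])
E
```

```text
[622.17177242 261.50396573 319.53218732]
```

View pics/e.png

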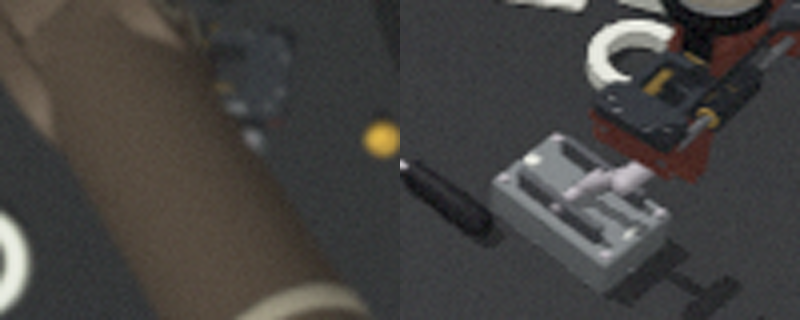

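The crop shows the gripper at about (650,130), behind the bar at (625,180), and the handle leaning away from the robot. I'll lower the fingers, then pull.

Emit:
{"name": "carry_out", "arguments": {"plan": [[0.0,0,0,-0.02,0],[0.0,0,0,-0.042,0],[0.0,-0.01,0.002,-0.042,0],[0.0,-0.02,0.003,-0.042,0],[0.0,-0.035,0.005,-0.042,0]]}}

```text
time: 4.3
position: [587.9, 266.6, 280.7]
eef_rot: [3.128, -0.244, -0.003]
force: [1.2, 0.0, 1.6]
opening: 0.5
```

Emit:
{"name": "carry_out", "arguments": {"plan": [[0.0,-0.01,0.0015,0,0],[0.0,-0.02,0.003,0,0],[0.0,-0.03,0.0045,0,0],[0.0,-0.04,0.006,0,0],[0.0,-0.05,0.0075,0,0]]}}

```text
time: 4.8
position: [537.0, 274.2, 280.7]
eef_rot: [3.128, -0.244, -0.003]
force: [-0.0, 0.2, -0.6]
opening: 0.5
```

Emit:
{"name": "carry_out", "arguments": {"plan": [[0.0,-0.01,0.0015,0,0],[0.0,-0.02,0.003,0,0],[0.0,-0.03,0.0045,0,0],[0.0,-0.035,0.005,0,0],[0.0,-0.035,0.005,0,0]]}}

```text
time: 5.3
position: [501.3, 279.1, 280.8]
eef_rot: [3.128, -0.244, -0.004]
force: [0.4, -0.7, -0.5]
opening: 0.5
```

Emit:
{"name": "carry_out", "arguments": {"plan": [[0.0,0.015,0,0.03,0],[0.0,0.015,0,0.08,0],[0.0878,0.02,-0.04,0.1,0],[0.0878,0.025,-0.09,0.11,0],[0.0878,0.03,-0.14,0.12,0.06]]}}

```text
time: 5.8
position: [531.4, 140.3, 401.3]
eef_rot: [3.134, -0.147, -0.001]
force: [0.4, -0.8, -0.3]
opening: 21.1
```

```bash
python3 - <<'E'
from h import *
s=viewer.camera("scene");t=viewer.camera("top")
z=lambda p,r,c:cv2.resize(p["frame"][r-40:r+40,c-50:c+50,::-1],None,fx=4,fy=4,interpolation=cv2.INTER_CUBIC)
cv2.imwrite("pics/f.png",np.hstack([z(t,215,228),z(s,135,350)]))
for p in (s,t): print([(np.round(d["location"],1),round(d["conf"],2)) for d in nets.tip_of(p,"handle_bar")])
print(ctrl.read_state()["position"])
E
```

```text
[(array([110.5, 331.3]), 0.63)]
[(array([240.3, 218.4]), 0.71), (array([233.9, 170.4]), 0.24)]
[531.63329215 140.10713499 400.68997087]
```

View pics/f.png

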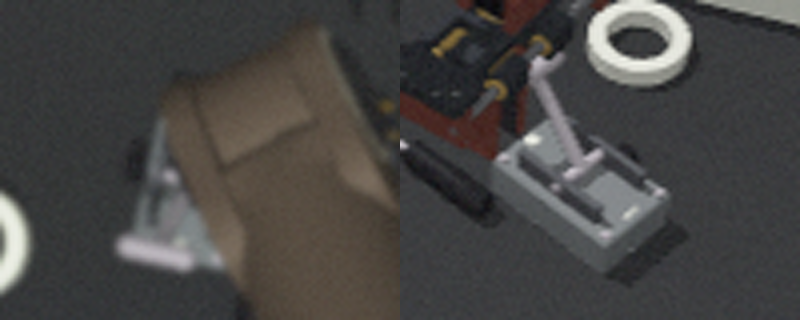

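Emit:
{"name": "carry_out", "arguments": {"plan": [[0.0878,0.006,-0.05,0,0],[0.0878,0.012,-0.1,0,0],[0.0878,0.019,-0.15,0,0],[0.0878,0.025,-0.2,0,0],[0.0878,0.031,-0.249,0,0]]}}

```text
time: 6.5
position: [562.9, -106.3, 400.4]
eef_rot: [3.135, -0.152, -0.002]
force: [0.9, 0.5, -0.3]
opening: 76.8
```

Emit:
{"name": "carry_out", "arguments": {"plan": [[0.0878,0.006,-0.05,0,0],[0.0878,0.012,-0.1,0,0],[0.0878,0.019,-0.154,0,0],[0.0878,0.019,-0.154,0,0]]}}

```text
time: 6.9
position: [581.8, -266.1, 399.1]
eef_rot: [3.131, -0.162, -0.004]
force: [-0.7, -0.2, 0.1]
opening: 88.0
```

```bash
python3 - <<'E'
from h import *
np.set_printoptions(precision=1,suppress=True)
s=viewer.camera("scene");t=viewer.camera("top")
z=lambda p,r,c:cv2.resize(p["frame"][r-40:r+40,c-50:c+50,::-1],None,fx=4,fy=4,interpolation=cv2.INTER_CUBIC)
cv2.imwrite("pics/g.png",np.hstack([z(t,210,228),z(s,265,255)]))
for p in (s,t): print([(at_z(p,d["location"],119),round(d["conf"],2)) for d in nets.tip_of(p,"handle_bar")])
q=ctrl.read_state();R=cv2.Rodrigues(np.array(q["eef_rot"]))[0];P=np.array(q["position"]);print(P,R,q["opening"])
for k in(163,182): print(proj(s,P+R[:,2]*k))
E
```

```text
[(array([481.9, 294.4, 119. ]), 0.5)]
[(array([467.2, 295.3, 119. ]), 0.74), (array([ 396.6, -188.5,  119. ]), 0.27)]
[ 582.8 -257.7  399.8] [[ 1.  -0.1 -0. ]
 [-0.1 -1.  -0. ]
 [-0.   0.  -1. ]] 87.73729792147032
[[244.7 252.3]]
[[248.5 253.3]]
```

View pics/g.png

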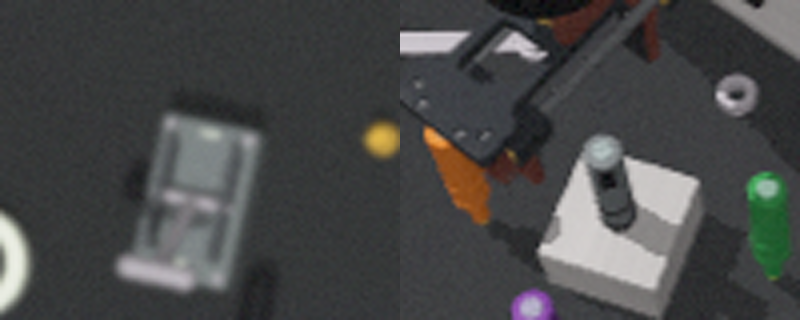

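Isolator is off: in the left crop the bar is at (155,272), on the robot side. The right crop shows the grey tester at (605,150) in the stand. The three look-alikes, orange (450,170), purple (532,305) and green (768,190), stand outside it. Grasping the grey one.

Emit:
{"name": "carry_out", "arguments": {"plan": [[0.0878,0,-0.005,-0.03,0],[0.0878,0,-0.005,-0.065,0],[0.0878,0,-0.005,-0.1,0],[0.0878,0,-0.005,-0.117,0],[0.0878,0,-0.005,-0.117,0]]}}

```text
time: 7.6
position: [582.6, -259.5, 280.0]
eef_rot: [-3.137, 0.141, 0.01]
force: [0.4, 0.4, 0.0]
opening: 87.6
```

Emit:
{"name": "carry_out", "arguments": {"plan": [[0.0,0,0,0,0],[0.0,0,0,0,0],[0.0,0,0,0,0],[0.0,0,0,0,0],[0.0,0,0,0,0]], "force": 8}}

```text
time: 8.1
position: [582.7, -259.6, 280.8]
eef_rot: [-3.137, 0.142, 0.008]
force: [0.5, -0.2, -1.3]
opening: 51.5
```

Emit:
{"name": "carry_out", "arguments": {"plan": [[0.0,0,0,0,0],[0.0,0,0,0,0],[0.0,0,0,0,0],[0.0,0,0,0,0]]}}

```text
time: 8.5
position: [582.5, -260.5, 280.8]
eef_rot: [3.138, -0.143, -0.008]
force: [-0.9, -3.3, -1.0]
opening: 24.7
```

Emit:
{"name": "carry_out", "arguments": {"plan": [[0.0,0,0,0.01,0],[0.0,0,0,0.02,0],[0.0,0,0,0.028,0],[0.0,0,0,0.028,0]]}}

```text
time: 8.9
position: [582.9, -260.9, 310.9]
eef_rot: [3.137, -0.143, -0.004]
force: [-0.9, -3.6, 0.6]
opening: 24.3
```

```bash
python3 -c "
from h import *
q=ctrl.read_state();print(q['position'],q['force'],q['torque'],q['opening'])"
```

```text
[ 582.89297186 -260.94035031  310.8967436 ] [-0.85730871 -3.61110514  0.61736975] [-0.89395683  0.262064   -0.01064371] 24.348355693697926
```

Emit:
{"name": "carry_out", "arguments": {"plan": [[0.0,-0.003,-0.002,-0.002,0],[0.0,-0.011,-0.001,-0.0025,0],[0.0,-0.02,0,-0.004,0],[0.0,-0.03,0.001,-0.004,0],[0.0,-0.037,0.0015,-0.005,0]]}}

```text
time: 9.4
position: [544.7, -259.0, 305.6]
eef_rot: [3.137, -0.143, -0.005]
force: [0.8, -0.2, -1.7]
opening: 23.7
```

```bash
python3 - <<'E'
from h import *
s=viewer.camera("scene");t=viewer.camera("top")
z=lambda p,r,c:cv2.resize(p["frame"][r-40:r+40,c-40:c+40,::-1],None,fx=5,fy=5,interpolation=cv2.INTER_CUBIC)
cv2.imwrite("pics/i.png",np.hstack([z(t,200,400),z(s,265,255)]))
q=ctrl.read_state();print(q['position'],q['force'],q['torque'],q['opening'])
E
```

```text
[ 544.58321494 -259.22032813  305.62356846] [ 0.09924658 -0.33605215 -1.49127325] [ 0.0750402   0.04487611 -0.01065095] 23.904437128103712
```

View pics/i.png

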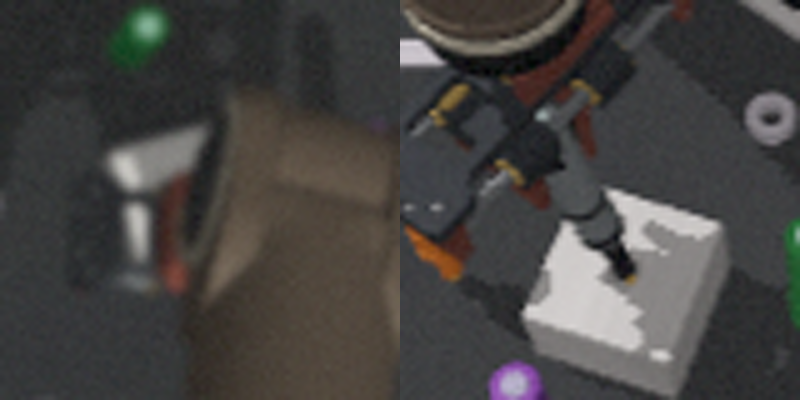

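Emit:
{"name": "carry_out", "arguments": {"plan": [[0.0,0,0,0.02,0],[0.0,0,0,0.06,0],[0.0,0,0,0.1,0],[0.0,0,0,0.1,0]], "force": 15}}

```text
time: 9.9
position: [545.8, -259.2, 411.3]
eef_rot: [3.135, -0.143, 0.006]
force: [0.1, -0.4, -1.4]
opening: 23.6
```

```bash
python3 - <<'E'
from h import *
np.set_printoptions(precision=2,suppress=True)
s=viewer.camera("scene");t=viewer.camera("top")
q=ctrl.read_state();R=cv2.Rodrigues(np.array(q["eef_rot"]))[0];P=np.array(q["position"]);G=P+163*R[:,2]
print(P,G,q["force"],q["torque"])
for k in("plunger_tip","tester"): print(k,[[(np.round(d["location"],1),round(d["conf"],2)) for d in nets.tip_of(p,k)[:5]] for p in(s,t)])
g=proj(s,G)[0];print(g)
r,c=np.round(g).astype(int)
cv2.imwrite("pics/j.png",cv2.resize(s["frame"][r-25:r+50,c-40:c+60,::-1],None,fx=6,fy=6,interpolation=cv2.INTER_CUBIC))
print(r-25,c-40)
y=R[:,1]; 
for th in(.2,.3,.38,.45,.55):
    ax=np.array([-np.cos(-.09)*np.sin(th),-np.sin(-.09)*np.sin(th),np.cos(th)])
    print(th,[((proj(s,G-ax*k)[0]-[r-25,c-40])*6)[::-1] for k in(-35,65,99,112)])
E
```

```text
[ 544.56 -258.9   406.16] [ 544.06 -259.09  243.16] [-0.51  0.33 -1.97] [0.   0.09 0.09]
plunger_tip [[], []]
tester [[(array([286. , 295.6]), 0.77), (array([253.3, 248.2]), 0.64), (array([316. , 242.8]), 0.51), (array([274. , 220.3]), 0.47)], [(array([172.2, 384.1]), 0.48), (array([214.1, 314.7]), 0.27), (array([221.6, 231.5]), 0.15)]]
[235.77 238.02]
211 198
0.2 [array([212.64,  94.53]), array([287.29, 241.66]), array([310.2 , 286.84]), array([318.66, 303.52])]
0.3 [array([206.23,  90.85]), array([298.62, 248.53]), array([327.18, 297.28]), array([337.75, 315.34])]
0.38 [array([201.37,  88.34]), array([307.35, 253.37]), array([340.31, 304.72]), array([352.55, 323.78])]
0.45 [array([197.33,  86.47]), array([314.69, 257.11]), array([351.42, 310.52]), array([365.07, 330.38])]
0.55 [array([191.97,  84.36]), array([324.64, 261.59]), array([366.55, 317.59]), array([382.17, 338.48])]
```

View pics/j.png

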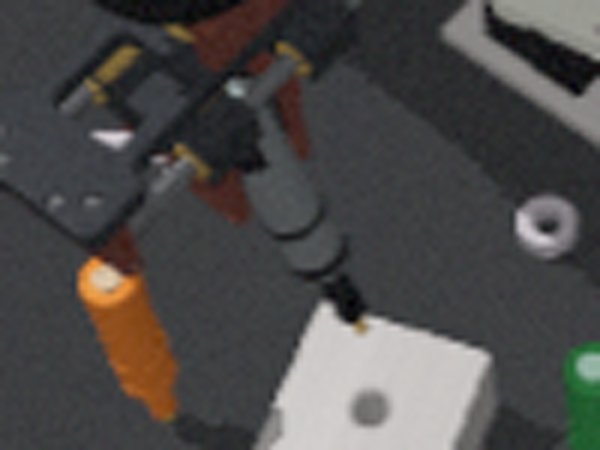

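Emit:
{"name": "carry_out", "arguments": {"plan": [[0.0,-0.004,0.03,0,0],[0.0,-0.01,0.07,0,0],[0.0,-0.016,0.11,0,0],[0.0,-0.022,0.15,0,0],[0.0,-0.028,0.18,0,0]]}}

```text
time: 10.7
position: [515.6, -76.4, 402.8]
eef_rot: [-3.138, 0.14, 0.014]
force: [0.6, -0.0, -0.6]
opening: 23.5
```

Emit:
{"name": "carry_out", "arguments": {"plan": [[0.0,-0.006,0.035,0,0],[0.0,-0.012,0.075,0,0],[0.0,-0.017,0.105,0,0],[0.0,-0.018,0.116,-0.02,0],[0.0,-0.018,0.117,-0.04,0]]}}

```text
time: 11.2
position: [497.1, 43.0, 361.9]
eef_rot: [-3.137, 0.134, 0.014]
force: [-0.6, -0.7, -2.0]
opening: 23.6
```

```bash
cat > m.py <<'E'
from h import *
import sys
np.set_printoptions(precision=1,suppress=True)
s=viewer.camera("scene");t=viewer.camera("top")
q=ctrl.read_state();R=cv2.Rodrigues(np.array(q["eef_rot"]))[0];P=np.array(q["position"]);G=P+163*R[:,2]
print(P,G,np.array(q["force"]),q["opening"],R[:,1])
for k in("plunger_tip","terminal_face"): print(k,[[(np.round(d["location"],1),round(d["conf"],2)) for d in nets.tip_of(p,k)[:3]] for p in(s,t)])
f=lambda p,r,c:cv2.resize(p["frame"][r-30:r+30,c-40:c+40,::-1],None,fx=int(sys.argv[2]),fy=int(sys.argv[2]),interpolation=cv2.INTER_CUBIC)
cv2.imwrite(sys.argv[1],np.hstack([f(t,205,305),f(s,180,308)]))
for th in(.34,.41,.48):
    ax=np.array([-.996*np.sin(th),.09*np.sin(th),np.cos(th)])
    T=G-ax*112
    print(th,T,"scene rc",proj(s,[T,G-ax*63]),"crop xy",((proj(s,T)[0]-[150,268])*int(sys.argv[2]))[::-1])
print("stud proj",proj(s,[[552,36.5,72]]))
E
python3 m.py pics/k.png 5
```

```text
[496.4  41.  359.8] [494.   41.1 196.8] [-0.7  0.  -1.4] 23.676973761169844 [-0.1 -1.   0. ]
plunger_tip [[], [(array([262.8, 242.1]), 0.66)]]
terminal_face [[(array([189.1, 309.3]), 0.84)], [(array([210.6, 303.2]), 0.78)]]
0.34 [531.2  37.8  91.3] scene rc [[181.6 304.2]
 [169.3 299.3]] crop xy [180.8 157.9]
0.41 [538.4  37.1  94.1] scene rc [[182.2 306.1]
 [169.6 300.5]] crop xy [190.7 161.2]
0.48 [545.5  36.5  97.5] scene rc [[182.8 308.1]
 [169.9 301.6]] crop xy [200.4 163.9]
stud proj [[188.8 310. ]]
```

View pics/k.png

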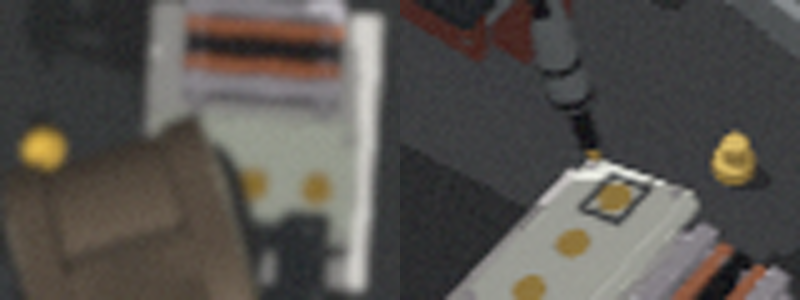

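Emit:
{"name": "carry_out", "arguments": {"plan": [[0.0,0.003,0,-0.005,0],[0.0,0.006,-0.0005,-0.01,0],[0.0,0.0085,-0.0007,-0.016,0],[0.0,0.0085,-0.0007,-0.016,0],[0.0,0.0085,-0.0007,-0.016,0]]}}

```text
time: 12.0
position: [506.4, 39.5, 347.0]
eef_rot: [-3.137, 0.142, 0.014]
force: [-0.7, -0.0, -1.0]
opening: 23.6
```

```bash
python3 m.py pics/l.png 5
```

```text
[506.4  39.6 347.4] [505.1  39.9 184.4] [-0.9  0.3 -1.1] 23.542903023514246 [-0.1 -1.  -0. ]
plunger_tip [[(array([113.9, 334.3]), 0.32)], []]
terminal_face [[(array([189.3, 308.4]), 0.67), (array([246.5, 288.3]), 0.33)], [(array([206.6, 300.5]), 0.96)]]
0.34 [542.3  36.5  78.8] scene rc [[186.  307.2]
 [173.9 302.5]] crop xy [195.9 179.9]
0.41 [549.5  35.8  81.7] scene rc [[186.7 309.2]
 [174.2 303.6]] crop xy [205.9 183.3]
0.48 [556.6  35.2  85.1] scene rc [[187.2 311.1]
 [174.5 304.7]] crop xy [215.6 186. ]
stud proj [[188.8 310. ]]
```

View pics/l.png

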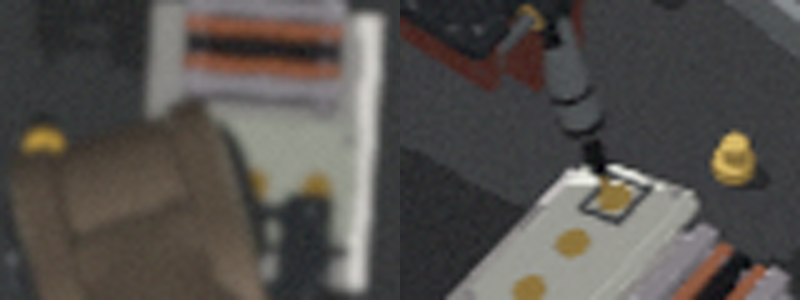

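Emit:
{"name": "carry_out", "arguments": {"plan": [[0.0,0.001,0,-0.0025,0],[0.0,0.002,0,-0.005,0],[0.0,0.002,0,-0.005,0],[0.0,0.002,0,-0.005,0]]}}

```text
time: 12.7
position: [508.4, 39.6, 342.4]
eef_rot: [-3.137, 0.141, 0.013]
force: [-0.0, 0.3, -1.8]
opening: 23.7
```

Emit:
{"name": "carry_out", "arguments": {"plan": [[0.0,0.0007,0,-0.002,0],[0.0,0.0007,0,-0.002,0],[0.0,0.0007,0,-0.002,0]]}}

```text
time: 13.0
position: [509.1, 39.6, 340.3]
eef_rot: [-3.137, 0.141, 0.014]
force: [0.1, 0.6, -1.4]
opening: 24.0
```

```bash
cat > f.py <<'E'
from h import *
F=[];
for i in range(4):
    viewer.camera("top");q=ctrl.read_state();F.append(np.r_[q["force"],q["position"],q["torque"]])
print(np.round(np.mean(F,0),2),np.round(np.std(F,0)[:6],2),q["opening"])
E
python3 f.py
```

```text
[ 2.3000e-01 -1.3000e-01 -1.3900e+00  5.0908e+02  3.9600e+01  3.4040e+02
  3.0000e-02  0.0000e+00 -3.0000e-02] [0.41 0.53 0.22 0.01 0.02 0.02] 23.18518007767524
```

Emit:
{"name": "carry_out", "arguments": {"plan": [[0.0,0.0006,0,-0.0018,0],[0.0,0.0006,0,-0.0018,0],[0.0,0.0006,0,-0.0018,0]]}}

```text
time: 13.5
position: [509.7, 39.6, 338.7]
eef_rot: [-3.137, 0.141, 0.013]
force: [-0.0, 0.3, -0.9]
opening: 23.7
```

```bash
python3 f.py
```

```text
[ 8.0000e-02 -0.0000e+00  1.3000e-01  5.0973e+02  3.9600e+01  3.3871e+02
  5.0000e-02  5.0000e-02 -1.0000e-02] [0.36 0.27 0.09 0.01 0.02 0.01] 24.18726463743487
```

Emit:
{"name": "carry_out", "arguments": {"plan": [[0.0,0.0006,0,-0.0018,0],[0.0,0.0006,0,-0.0018,0],[0.0,0.0006,0,-0.0018,0]]}}

```text
time: 14.0
position: [510.3, 39.6, 336.9]
eef_rot: [-3.137, 0.141, 0.013]
force: [-1.1, 0.7, 1.0]
opening: 23.7
```

```bash
python3 f.py
```

```text
[-5.8000e-01  2.0000e-02  1.1100e+00  5.1032e+02  3.9590e+01  3.3693e+02
  0.0000e+00  1.1000e-01  0.0000e+00] [0.4  0.55 0.47 0.02 0.01 0.02] 23.78368658647874
```

Emit:
{"name": "carry_out", "arguments": {"plan": [[0.0,0.0003,0,-0.0008,0],[0.0,0.0003,0,-0.0008,0],[0.0,0.0003,0,-0.0008,0]]}}

```text
time: 14.5
position: [510.6, 39.6, 336.1]
eef_rot: [-3.137, 0.141, 0.013]
force: [-1.3, -1.2, 1.8]
opening: 23.8
```

```bash
python3 f.py; python3 - <<'E'
from h import *
np.set_printoptions(precision=1,suppress=True)
s=viewer.camera("scene");t=viewer.camera("top")
q=ctrl.read_state();R=cv2.Rodrigues(np.array(q["eef_rot"]))[0];G=np.array(q["position"])+163*R[:,2]
im=lambda p,a,b,c,d,k:cv2.resize(p["frame"][a:b,c:d,::-1],None,fx=k,fy=k,interpolation=cv2.INTER_CUBIC)
A=im(s,155,215,275,335,10); B=im(t,160,280,205,245,5)
cv2.imwrite("pics/m.png",np.hstack([A,B]))
for th in(.3,.38,.46,.54):
    ax=np.array([-.996*np.sin(th),.09*np.sin(th),np.cos(th)])
    print(th,[((x-[155,275])*10)[::-1] for x in proj(s,[G-ax*63,G-ax*97,G-ax*107])],G-ax*107)
E
```

```text
[-1.1100e+00  2.9000e-01  1.1100e+00  5.1061e+02  3.9590e+01  3.3615e+02
 -3.0000e-02  1.8000e-01 -1.0000e-02] [0.45 0.47 0.2  0.01 0.01 0.01] 23.561052535570816
0.3 [array([281.4, 216. ]), array([310.4, 298.3]), array([318.8, 321.8])] [540.8  37.   70.9]
0.38 [array([294.4, 220.6]), array([330.3, 305.5]), array([340.6, 329.9])] [548.8  36.3  73.8]
0.46 [array([307.1, 224.3]), array([349.6, 311.4]), array([361.9, 336.4])] [556.6  35.6  77.3]
0.54 [array([319.4, 226.8]), array([368.4, 315.7]), array([382.5, 341.3])] [564.1  34.9  81.4]
```

View pics/m.png

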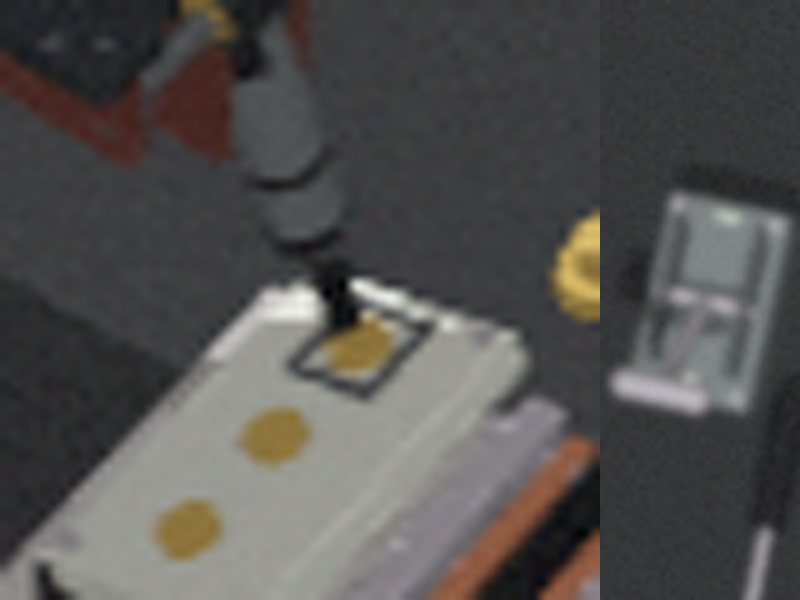

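```bash
python3 f.py; python3 -c "
from h import *
print(ticket.finish_job())"
```

```text
[-1.1400e+00 -4.7000e-01  1.3400e+00  5.1062e+02  3.9600e+01  3.3615e+02
 -6.0000e-02  1.6000e-01 -3.0000e-02] [0.21 0.39 0.56 0.01 0.01 0.01] 23.49110726251668
the job is handed in; nothing more can be done
None
```

I pulled the isolator off, then took the grey tester from its stand and pressed its spring tip onto the framed stud. The job was handed in at about 15 s with the tester still held there; no verdict was reported.

**How the tester was tilted:** the gripper can only point straight down. I tilted the tester in the pads by levering its nozzle against the rim of the stand hole, with the top towards the robot.

**Last checks:**
- **Isolator:** the handle leans towards the robot in the final top picture.
- **Tip position:** the tip is on the marked stud, about 2 mm from the frame's centre by image. The scene and top views disagreed by about 6 mm in x on where the stud is, so I aimed between them.
- **Squareness:** the tilt is about 0.42–0.46 rad by image against the board's 0.38, an error of about 0.04–0.08 rad (limit 0.17).
- **Press:** about 3 N above the reading before contact, so I put the tip at roughly 4–5 mm in. The force noise is about ±0.5 N, and the last 0.8 mm of travel added sideways force but no clear vertical force, so the depth is an estimate.
- **Grip:** opening steady at about 23.6 mm, set to 15 N.
- **Bystanders:** I saw no contact with any of them, but I did not measure their positions again at the end.

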